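Crank the slab vise shut on the new press grip

ROBOT

A 6-joint arm with a two-finger parallel gripper is mounted at the origin on the work surface. World frame = base frame: x ahead of the robot, y to its left, z up, the work surface at z = 0. Lengths are in m, angles in rad, forces in N, time in s.
With the tool pointing down it reaches from about 0.3 to 0.875 m from the base axis. Payload 6.4 kg.
Tool frame: the origin (TCP) lies between the finger pads; the fingertips stand 22 mm ahead of it and the grasp point (between the pads) lies 3 mm ahead of it; z points along the fingers, y is the direction in which the jaws open and shut (so a half turn about z gives the same grasp; the last joint's range is limited). The gripper opens to 88 mm and grips with 3 to 60 N. Pads are 18 mm wide; open, the fingers measure 123 mm over their backs; the gripper's body (75 mm by 187 mm) begins 45 mm behind the grasp point.
Start: joints at [1.02, 0.181, 1.607, -0, 1.354, -0.206], TCP at [0.194, 0.541, 0.261] pointing down, gripper open.
Joint ranges: [-2.99, 2.99], [-0.89, 2.07], [0.3, 2.58], [-1.14, 4.28], [0, 2.63], [-3.12, 3.12]. Speed limits (rad/s): [2.57, 2.57, 3.01, 3.14, 3.14, 3.14].

INTERFACE

Orientations are given as a 3x3 rotation matrix whose columns are the frame's x, y, z axes.
In Python, from bench import telemetry, cams, env gives the robot as it stands. The module is installed in compiled form; this text tells all that it offers.
- The arm moves only by the tool step_arm, never from a script. Its argument "steps" is a list of rows, each a list of 7 numbers: the shift along the tool's x, y, z in cm, then the turn, a rotation vector about the tool's x, y, z in degrees, then the opening, from 0 (shut) to 1 (fully open). In form: [[x, y, z, rx, ry, rz, grip], ...]. A call has 1 to 10 rows; each row is the pose to reach, as a shift and turn from the pose measured when the call began, along the tool's axes at that moment; what a row does not reach only later rows make up. A row lasts 1/8 s, in which the tool goes at most 62.5 mm and 10.7 degrees, less where a joint would pass 70% of its speed; a pose out of reach is approached as far as the arm can. A call with a gripper value outside its range is refused whole. The fingers move at their own pace and stop on an object; "grip_force" is the grip in N (left out, the last holds). Time passes only in rows, so rows that repeat a pose let the fingers close. It gives the time, the measured TCP pose, the force and the opening at its end, in the units of the state.
- telemetry.state(): the state, without advancing time (a new reading comes with each control period).
- cams.camera(name): name is "scene" or "top"; returns the picture (400x640x3 uint8, red, green, blue); there is no depth.
- cams.calibration(name): a dict with "mtx" (3x3 intrinsics, pixels), "world_from_camera" (4x4, takes a point from camera to world coordinates). Camera axes: x right, y down, z forward; pixel columns grow to the right and rows downward; lengths in m; the calibration is good to about 2 mm. A picture is of the moment at which its call begins. calibration takes no time and is no camera call.
- env.finish_job(): hands the job in, once; it reports no verdict.
The state is a dict: "time": time; "q": joint angles; "qvel": joint speeds; "effort": joint torques, N m; "eef_pos": TCP position; "orientation": TCP orientation; "ft_force": force on the tool from outside, world axes, zero at the start; "ft_torque": the same for the moment, N m; "finger_gap": finger opening in m.
Only numpy, scipy, OpenCV 4.12 (cv2) and the standard library are available. Lean on these libraries where they do the work, as an engineer would, in place of code of your own. Each camera call takes 0.05 s, during which the arm holds its last target.

TASK

Two small iron vises stand on the counter; one is empty and in the other the squared wooden blank for the tortilla press's new lever grip stands loose between the open jaws. Turn that vise's crank clockwise (seen from above) until its sliding jaw holds the blank tight against the fixed jaw, then let go of the crank. Drive the jaw with the crank only, do not push the jaw by hand, and leave the empty vise's crank alone.

Things in the scene. Friction and masses are not known exactly. Their poses are not given: they have to be found in the camera images.
- crank: Crank of the blank's vise: steel arm 20 mm wide, turning level on the square gear housing. Origin on its vertical axis, 101 mm above the counter; z up, x points to the knob. Clockwise from above closes the jaw, 12 mm per rad: the blank is pinched when x points 41 deg clockwise of the jaw's x (2.2-2.9 rad from the start); 0.3-0.5 rad more clamps well. Takes 4-8 N at the knob; stays where left.
- knob (a point): Middle of that crank's knob: an upright wooden cylinder, 24 mm diameter, 50 mm tall, spinning freely on its pin 75 mm from the crank's axis. It stands on the arm, from 107 to 157 mm above the counter; this point is 132 mm above it.
- jaw: Sliding jaw of that vise, iron, 25 mm thick, 100 wide, 55 tall. Origin at the foot of its gripping face, on the bed 30 mm above the counter; x points from the crank's axis to the fixed jaw (closing way), z up. Face starts 80-89 mm from the crank's axis along x; the fixed jaw's bright, spring-backed face (gives 6 mm, 4 N/mm) is at 155 mm, so the blank is pinched when this face passes 115 mm.
- block: The loose blank: pale squared wood 40 mm thick (between the jaws), 70 long (across the vise), 50 tall, a dark bored hole in its top. Origin at the centre of its underside, on the vise's bed 30 mm above the counter; x across the thickness, z up. It need not be handled: the jaw pushes it along the bed and squares it.
- spare_knob (a point): Middle of the knob on the crank of the other, identical but empty vise (24 mm diameter, 50 mm tall, 132 mm above the counter). Leave that crank alone.
Mind the look-alikes: they are no part of the job. What is meant by the block is not grey or purple, and is the larger of those in its own colour.

How it is judged:
By the outcome, as a careful person would: the job done as asked, in the order asked, and still so for the second after the job is handed in, with the robot touching nothing.
It also fails if it takes over 37 s, if anything falls off the work surface, if the arm or the gripper's body presses on something with over 40 N, if the wrist force passes 120 N, or if a joint passes its speed limit or range.

## Working session

There is one attempt and no reset: what is moved stays moved. The work goes in short steps, Python scripts to look and compute and a tool call to move; the robot and the scene stay as the last step left them, time stands still between calls to the robot, and variables do not carry over. Pictures are saved under pics/ and viewed, and the job is handed in when it is done.

Besides the shell and the picture viewer there is one more tool, called after "Request:" as name(argument=value, ...), one argument or row to a line, values as JSON. step_arm: Moves the arm, as the interface text tells. Its arguments: {"type":"object","properties":{"steps":{"type":"array"},"grip_force":{"type":"number"}},"required":["steps"]}

```bash
mkdir -p pics
python3 - <<'E'
from bench import telemetry,cams
import cv2,numpy as np
print({k:np.round(v,3).tolist() for k,v in telemetry.state().items()})
for n in("scene","top"):
    cv2.imwrite(f"pics/{n}0.png",cams.camera(n)[:,:,::-1]); c=cams.calibration(n); print(np.round(c["mtx"],1).tolist(),np.round(c["world_from_camera"],3).tolist())
E
```

```text
{'time': 0.0, 'q': [1.02, 0.182, 1.608, -0.0, 1.354, -0.206], 'qvel': [0.001, -0.0, 0.0, -0.001, -0.001, 0.001], 'effort': [0.0, -43.388, -34.185, 0.07, 0.039, -0.0], 'eef_pos': [0.194, 0.541, 0.26], 'orientation': [[-0.941, 0.338, -0.001], [0.338, 0.941, -0.001], [0.0, -0.002, -1.0]], 'ft_force': [0.67, -0.795, 0.298], 'ft_torque': [-0.035, 0.042, 0.011], 'finger_gap': 0.088}
[[446.9, 0.0, 318.4], [0.0, 446.9, 202.0], [0.0, 0.0, 1.0]] [[0.031, 0.809, -0.587, 1.21], [0.999, -0.018, 0.028, 0.011], [0.012, -0.588, -0.809, 0.954], [0.0, 0.0, 0.0, 1.0]]
[[470.2, 0.0, 313.6], [0.0, 470.2, 200.1], [0.0, 0.0, 1.0]] [[-0.025, -0.997, 0.07, 0.494], [-0.999, 0.024, -0.022, 0.073], [0.021, -0.07, -0.997, 1.394], [0.0, 0.0, 0.0, 1.0]]
```

View pics/scene0.png

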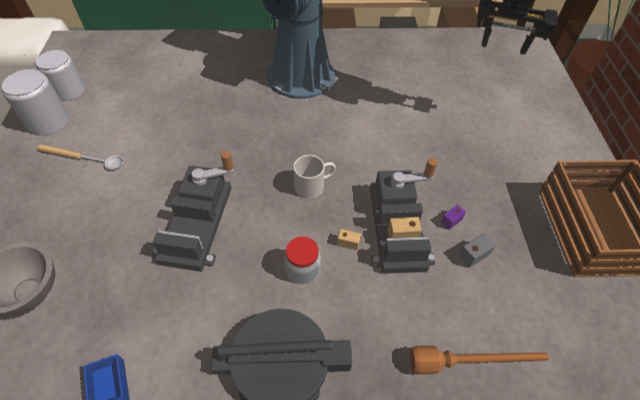

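View pics/top0.png

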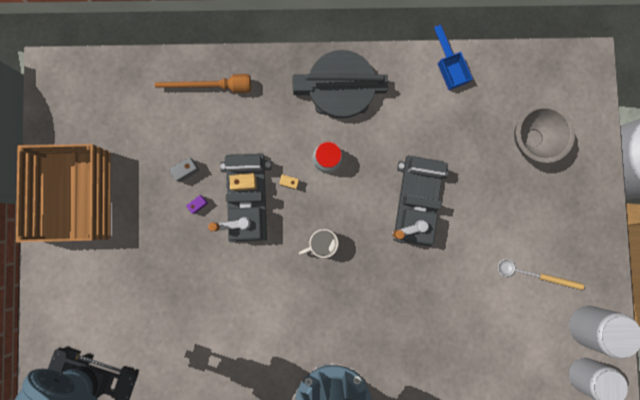

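The blank's vise is the one at top px (245,197) / scene (403,220). The empty one is at top (422,200) / scene (193,217). The candidates are:
- **Blank:** pale block between the jaws at top (243,182), which is the larger pale one. The look-alikes are the small pale block at (289,182), grey at (184,169) and purple at (197,204).
- **Knobs:** the wanted one is at top (213,227) / scene (431,168). The spare is at top (400,235) / scene (227,160).

Next I check this choice in a close crop and measure.

```bash
cat > h.py <<'E'
import cv2,numpy as np
from bench import cams,telemetry
def ray(n,uv):
    c=cams.calibration(n);W=c["world_from_camera"];d=np.linalg.solve(c["mtx"],[uv[0],uv[1],1]);return W[:3,3],W[:3,:3]@d
def onz(n,uv,z):
    o,d=ray(n,uv);return o+d*(z-o[2])/d[2]
def tri(a,b):
    o1,d1=ray("top",a);o2,d2=ray("scene",b);d1/=np.linalg.norm(d1);d2/=np.linalg.norm(d2)
    t=np.linalg.lstsq(np.c_[d1,-d2],o2-o1,rcond=None)[0];p,q=o1+t[0]*d1,o2+t[1]*d2
    return (p+q)/2,np.linalg.norm(p-q)
def blobs(img,win,kind):
    x0,y0,x1,y1=win;h=cv2.cvtColor(img[y0:y1,x0:x1],cv2.COLOR_RGB2HSV)
    lo,hi={"knob":((4,120,60),(14,255,255)),"pale":((14,80,120),(26,255,255)),"steel":((0,0,150),(179,40,255))}[kind]
    m=cv2.inRange(h,lo,hi);n,l,s,c=cv2.connectedComponentsWithStats(m)
    return [(np.round(c[i]+[x0,y0],1).tolist(),s[i].tolist(), [np.round(np.array(v),1).tolist() for v in (lambda r:(np.array(r[0])+[x0,y0],r[1],r[2]))(cv2.minAreaRect(np.argwhere(l==i)[:,::-1].astype(np.float32)))]) for i in range(1,n) if s[i,4]>8]
E
python3 - <<'E'
from h import *
t=cv2.imread("pics/top0.png")[:,:,::-1].copy();s=cv2.imread("pics/scene0.png")[:,:,::-1].copy()
cv2.imwrite("pics/c0.png",np.hstack([cv2.resize(t[145:250,190:300],None,fx=3.6,fy=3.6,interpolation=2),cv2.resize(s[150:275,350:460][:105+20],(396,378),interpolation=2)])[:,:,::-1])
for n,im,w in(("top",t,(195,145,300,250)),("scene",s,(350,150,450,280))):
    for k in("knob","pale","steel"):print(n,k,*blobs(im,w,k),sep="\n  ")
E
```

```text
top
  knob
  ([236.4, 181.2], [40, 35, 4, 4, 12], [[236.5, 181.5], [3.0, 3.0], 90.0])
  ([213.0, 226.5], [13, 78, 11, 8, 69], [[213.0, 226.5], [7.0, 10.0], 90.0])
top
  pale
  ([241.8, 181.0], [34, 28, 26, 17, 362], [[241.7, 181.0], [14.8, 25.3], 85.6])
  ([288.5, 181.3], [84, 29, 20, 15, 196], [[288.4, 181.3], [18.5, 10.9], 15.9])
  ([212.6, 226.2], [14, 78, 8, 7, 43], [[212.5, 226.0], [6.0, 7.0], 90.0])
top
  steel
  ([199.4, 148.0], [0, 0, 12, 10, 62], [[200.5, 149.5], [9.0, 11.0], 90.0])
  ([237.3, 166.6], [25, 19, 40, 5, 91], [[239.5, 166.0], [39.0, 4.0], 0.0])
  ([244.3, 205.3], [45, 59, 10, 4, 34], [[244.5, 205.5], [3.0, 9.0], 90.0])
  ([236.1, 223.3], [24, 73, 29, 11, 184], [[233.0, 223.0], [10.0, 28.0], 90.0])
scene
  knob
  ([432.3, 165.4], [78, 9, 9, 18, 82], [[432.0, 167.5], [17.0, 8.0], 90.0])
  ([411.8, 223.5], [59, 72, 6, 4, 17], [[411.5, 223.5], [3.0, 5.0], 90.0])
scene
  pale
  ([405.7, 226.8], [40, 67, 32, 21, 538], [[405.6, 226.8], [19.5, 30.6], 87.6])
  ([354.7, 237.0], [0, 81, 11, 15, 115], [[354.1, 237.8], [11.2, 12.1], 14.0])
scene
  steel
  ([363.0, 150.7], [8, 0, 11, 4, 21], [[363.0, 151.5], [3.0, 10.0], 90.0])
  ([397.1, 150.2], [44, 0, 7, 2, 9], [[397.0, 150.5], [1.0, 6.0], 90.0])
  ([396.4, 158.2], [40, 3, 12, 12, 74], [[396.4, 157.3], [13.4, 7.4], 53.1])
  ([356.2, 159.6], [5, 7, 4, 5, 12], [[356.0, 159.5], [4.9, 2.1], 45.0])
  ([369.4, 160.6], [17, 9, 5, 4, 14], [[369.0, 160.5], [3.0, 4.0], 90.0])
  ([389.6, 160.9], [38, 9, 4, 4, 9], [[389.5, 161.0], [3.5, 2.1], 45.0])
  ([405.8, 160.2], [53, 8, 6, 6, 18], [[406.0, 160.1], [5.0, 3.4], 36.9])
  ([405.4, 176.9], [44, 22, 32, 10, 164], [[408.9, 178.5], [31.1, 8.5], 13.2])
  ([400.8, 184.2], [47, 33, 7, 3, 12], [[400.0, 184.0], [2.0, 6.0], 90.0])
  ([409.1, 238.1], [37, 87, 41, 3, 59], [[407.0, 238.1], [1.8, 40.0], 87.3])
  ([431.2, 256.5], [79, 104, 6, 6, 26], [[431.2, 256.6], [5.4, 4.5], 26.6])
```

View pics/c0.png

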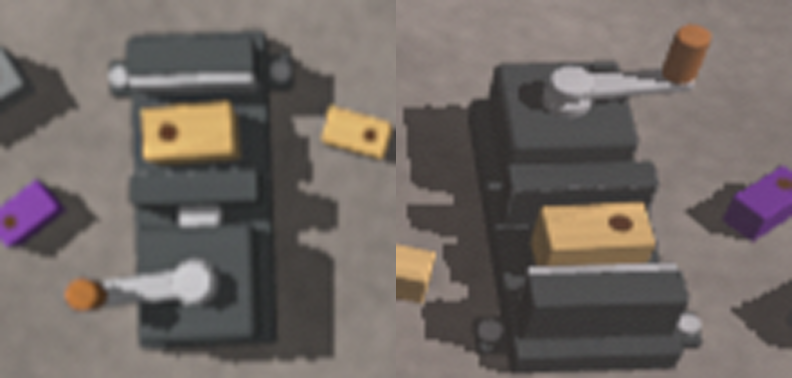

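The crop shows the right vise: pale blank with a hole between dark jaws, the crank hub at top px ≈(243,223), and the knob to its left at (213,226.5).

Run:
```python
from h import *
P=lambda s,v:print(s,np.round(v,4))
P("knob top",onz("top",(213,226.5),.155)); 
p,e=tri((213,226.5),(432.8,160.5));P("tri knob top",[*p,e])
P("knob scene mid",onz("scene",(432.3,166),.132))
hubs=onz("top",(243.3,223),.11);P("hub top",hubs)
P("hub scene",onz("scene",(400,176.5),.115)); p,e=tri((243.3,223),(398,174.5));P("tri",[*p,e])
# fixed jaw bright line top at z .085 : ends
P("fj L",onz("top",(220.5,166.6),.085));P("fj R",onz("top",(259.5,166),.085))
P("fj scene L",onz("scene",(387,239),.085));P("fj scene R",onz("scene",(427.5,237.2),.085))
# bed edges
for uv in((228,192.5),(261,192.5)):P("jaw top edge",onz("top",uv,.085))
P("block c",onz("top",(241.8,181),.08))
P("spare",onz("top",(400,235),.155))
```

```text
knob top [0.5171 0.3107 0.155 ]
tri knob top [0.5172 0.3112 0.1585 0.0023]
knob scene mid [0.5118 0.318  0.132 ]
hub top [0.5254 0.2372 0.11  ]
hub scene [0.5291 0.2396 0.115 ]
tri [0.5251 0.2355 0.1178 0.0013]
fj L [0.685  0.3015 0.085 ]
fj R [0.6842 0.1928 0.085 ]
fj scene L [0.6866 0.1929 0.085 ]
fj scene R [0.684 0.286 0.085]
jaw top edge [0.6119 0.2816 0.085 ]
jaw top edge [0.6097 0.1899 0.085 ]
block c [0.6437 0.2434 0.08  ]
spare [ 0.4824 -0.1801  0.155 ]
```

```bash
cat >> h.py <<'E'
from scipy.spatial.transform import Rotation as R
def rows(wps,grip):
    """wps: (x,y,z,yaw of tool y deg), tool down -> rows rel. to current pose"""
    s=telemetry.state();p=np.array(s["eef_pos"]);M=np.array(s["orientation"])
    for x,y,z,a in wps:
        a=np.radians(a);Y=np.array([np.cos(a),np.sin(a),0]);Z=np.array([0,0,-1.]);T=np.c_[np.cross(Y,Z),Y,Z]
        d=M.T@(np.array([x,y,z])-p)*100;r=np.degrees(R.from_matrix(M.T@T).as_rotvec())
        print([*np.round(d,2).tolist(),*np.round(r,1).tolist(),grip])
A=np.array([.526,.237]);Rk=.075
def arc(angs,z,grip,off=180):
    rows([(*(A+Rk*np.array([np.cos(np.radians(t)),np.sin(np.radians(t))])),z,t-90+off) for t in angs],grip)
def show():
    s=telemetry.state();M=np.array(s["orientation"]);print(round(s["time"],2),np.round(s["q"],2),np.round(s["eef_pos"],4),"yaw",np.round(np.degrees(np.arctan2(M[1,1],M[0,1])),1),"F",np.round(s["ft_force"],1),"gap",round(s["finger_gap"],4))
E
python3 - <<'E'
from h import *
rows([(.516,.312,.21,187.6)],1)
E
```

```text
[-38.03, -10.65, 5.0, -0.0, -0.1, -117.4, 1]
```

Request:
step_arm(
  steps=[
    [-4,-1.1,0.5,0,0,-10,1],
    [-8,-2.2,1,0,0,-20,1],
    [-12,-3.3,1.5,0,0,-30,1],
    [-16,-4.4,2,0,0,-40,1],
    [-20,-5.5,2.5,0,0,-50,1],
    [-24,-6.6,3,0,0,-60,1],
    [-28,-7.8,3.5,0,0,-70,1],
    [-32,-8.9,4,0,0,-80,1],
    [-35,-9.8,4.5,0,0,-90,1],
    [-38,-10.65,5,0,-0.1,-100,1],
  ],
)

```text
time: 1.35
eef_pos: [0.5163, 0.3111, 0.2092]
orientation: [[-0.164, -0.986, -0.0], [-0.986, 0.164, -0.001], [0.001, 0.0, -1.0]]
ft_force: [0.6, 0.0, -0.2]
finger_gap: 0.0879
```

Run:
```python
from h import *
show(); rows([(.516,.312,.21,187.6),(.516,.312,.138,187.6)],1)
```

```text
1.35 [ 0.35  0.29  1.58 -0.    1.27 -2.63] [0.5163 0.3111 0.2092] yaw 170.5 F [ 0.6  0.  -0.2] gap 0.0879
[-0.09, 0.05, -0.08, 0.0, -0.0, -17.1, 1]
[-0.09, 0.05, 7.12, 0.0, -0.0, -17.1, 1]
```

Request:
step_arm(
  steps=[
    [-0.1,0,1.5,0,0,-6,1],
    [-0.1,0,3.5,0,0,-12,1],
    [-0.1,0,5.5,0,0,-14,1],
    [-0.1,0,7.1,0,0,-14,1],
    [-0.1,0,7.1,0,0,-14,1],
  ],
)

```text
time: 1.98
eef_pos: [0.5153, 0.3117, 0.1364]
orientation: [[0.078, -0.997, -0.004], [-0.997, -0.078, -0.002], [0.002, 0.004, -1.0]]
ft_force: [1.3, 0.6, -0.8]
finger_gap: 0.0884
```

Run:
```python
from h import *
show()
t=cams.camera("top");s=cams.camera("scene")
cv2.imwrite("pics/c1.png",np.hstack([cv2.resize(t[145:250,190:300],None,fx=3.6,fy=3.6,interpolation=2),cv2.resize(s[130:255,370:480],(396,378),interpolation=2)])[:,:,::-1])
```

```text
1.98 [ 0.35  0.38  1.63 -0.    1.14 -2.87] [0.5153 0.3117 0.1364] yaw -175.5 F [ 1.3  0.6 -0.8] gap 0.0884
```

View pics/c1.png

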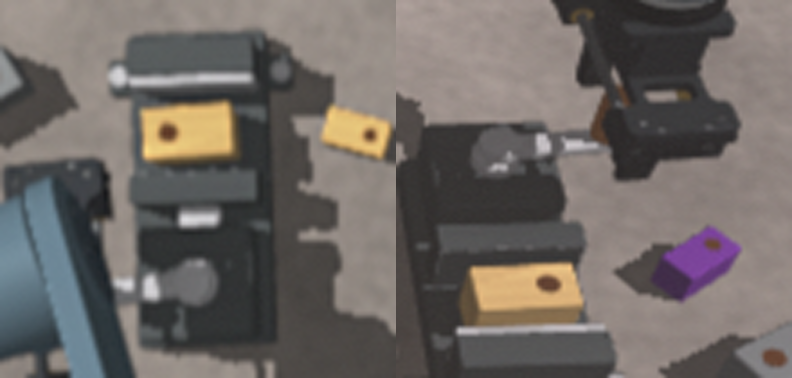

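The fingers straddle the knob (scene crop ≈(605,115)) and are clear of the arm and housing. Now I close them.

Request:
step_arm(
  steps=[
    [0,0,0,0,0,0,0.1],
    [0,0,0,0,0,0,0.1],
    [0,0,0,0,0,0,0.1],
    [0,0,0,0,0,0,0.1],
    [0,0,0,0,0,0,0.1],
    [0,0,0,0,0,0,0.1],
  ],
  grip_force=20,
)

```text
time: 2.82
eef_pos: [0.5166, 0.3122, 0.1384]
orientation: [[0.079, -0.997, -0.0], [-0.997, -0.079, -0.001], [0.001, 0.0, -1.0]]
ft_force: [0.7, -0.0, -0.2]
finger_gap: 0.0305
```

Run:
```python
from h import *
show()
print(np.degrees(np.arctan2(*(np.array(telemetry.state()["eef_pos"])[:2]-A)[::-1])))
arc([90,82,74,66,58,50,42,34,26,18],.137,.1)
```

```text
2.83 [ 0.35  0.38  1.63 -0.    1.14 -2.87] [0.5166 0.3122 0.1384] yaw -175.5 F [ 0.7 -0.  -0.2] gap 0.0305
97.12912287610656
[0.09, -0.94, 0.14, 0.0, -0.0, 4.5, 0.1]
[0.25, -1.97, 0.14, 0.0, -0.0, 12.5, 0.1]
[0.54, -2.97, 0.14, 0.0, -0.0, 20.5, 0.1]
[0.98, -3.93, 0.14, 0.0, -0.0, 28.5, 0.1]
[1.54, -4.81, 0.14, 0.0, -0.0, 36.5, 0.1]
[2.22, -5.6, 0.14, -0.0, -0.0, 44.5, 0.1]
[3.0, -6.3, 0.14, -0.0, -0.0, 52.5, 0.1]
[3.88, -6.87, 0.14, -0.0, -0.0, 60.5, 0.1]
[4.82, -7.32, 0.14, -0.0, -0.0, 68.5, 0.1]
[5.82, -7.64, 0.15, -0.0, -0.0, 76.5, 0.1]
```

Request:
step_arm(
  steps=[
    [0,0,0,0,0,0,0.1],
    [0,0,0,0,0,0,0.1],
    [0,0,0,0,0,0,0.1],
  ],
)

```text
time: 3.2
eef_pos: [0.5167, 0.3122, 0.1385]
orientation: [[0.079, -0.997, -0.0], [-0.997, -0.079, -0.001], [0.001, 0.0, -1.0]]
ft_force: [0.7, 0.4, -0.1]
finger_gap: 0.0232
```

Request:
step_arm(
  steps=[
    [0.05,-0.5,0.1,0,0,2,0.1],
    [0.1,-1,0.1,0,0,4.5,0.1],
    [0.18,-1.5,0.1,0,0,8.5,0.1],
    [0.25,-1.97,0.1,0,0,12.5,0.1],
    [0.25,-1.97,0.1,0,0,12.5,0.1],
  ],
)

```text
time: 3.82
eef_pos: [0.5368, 0.3117, 0.1383]
orientation: [[-0.14, -0.99, 0.0], [-0.99, 0.14, 0.0], [-0.0, -0.0, -1.0]]
ft_force: [-2.1, 0.8, 4.8]
finger_gap: 0.0233
```

Run:
```python
from h import *
show()
print(np.degrees(np.arctan2(*(np.array(telemetry.state()["eef_pos"])[:2]-A)[::-1])))
arc([76,69,62,55,48,41,34,27,20],.137,.1)
```

```text
3.83 [ 0.34  0.41  1.58  0.    1.15 -2.67] [0.5368 0.3117 0.1383] yaw 171.9 F [-2.1  0.8  4.8] gap 0.0233
81.79775931316532
[0.09, -0.76, 0.13, -0.0, 0.0, 5.9, 0.1]
[0.24, -1.66, 0.13, -0.0, 0.0, 12.9, 0.1]
[0.5, -2.54, 0.13, -0.0, 0.0, 19.9, 0.1]
[0.86, -3.38, 0.13, -0.0, 0.0, 26.9, 0.1]
[1.33, -4.17, 0.13, -0.0, 0.0, 33.9, 0.1]
[1.88, -4.9, 0.13, -0.0, 0.0, 40.9, 0.1]
[2.52, -5.55, 0.13, -0.0, 0.0, 47.9, 0.1]
[3.24, -6.12, 0.13, -0.0, 0.0, 54.9, 0.1]
[4.02, -6.6, 0.13, -0.0, 0.0, 61.9, 0.1]
```

Request:
step_arm(
  steps=[
    [0.1,-0.76,0,0,0,5.9,0.1],
    [0.24,-1.66,0,0,0,12.9,0.1],
    [0.5,-2.54,0,0,0,19.9,0.1],
    [0.86,-3.38,0,0,0,26.9,0.1],
    [1.33,-4.17,0,0,0,33.9,0.1],
    [1.88,-4.9,0,0,0,40.9,0.1],
    [2.52,-5.55,0,0,0,47.9,0.1],
    [3.24,-6.12,0,0,0,54.9,0.1],
    [4.02,-6.6,0,0,0,61.9,0.1],
  ],
)

```text
time: 4.95
eef_pos: [0.5961, 0.2637, 0.1384]
orientation: [[-0.941, -0.338, -0.001], [-0.338, 0.941, 0.002], [0.0, 0.002, -1.0]]
ft_force: [-3.4, 3.4, 2.2]
finger_gap: 0.0232
```

Run:
```python
from h import *
show()
t=cams.camera("top");s=cams.camera("scene")
cv2.imwrite("pics/c2.png",np.hstack([cv2.resize(t[145:250,190:300],None,fx=3.6,fy=3.6,interpolation=2),cv2.resize(s[150:275,350:460],(396,378),interpolation=2)])[:,:,::-1])
d=np.array(telemetry.state()["eef_pos"])[:2]-A
print(np.degrees(np.arctan2(*d[::-1])),np.hypot(*d))
arc([15,8,1,-6,-13,-20,-27,-34],.137,.1)
```

```text
4.95 [ 0.23  0.47  1.49  0.    1.18 -1.68] [0.5961 0.2637 0.1384] yaw 109.8 F [-3.4  3.4  2.2] gap 0.0232
19.994737463068304 0.07496922863389163
[0.02, -0.65, 0.14, 0.0, -0.0, 4.9, 0.1]
[0.16, -1.56, 0.14, 0.0, -0.0, 11.9, 0.1]
[0.4, -2.44, 0.14, 0.0, -0.0, 18.9, 0.1]
[0.75, -3.29, 0.14, 0.0, -0.0, 25.9, 0.1]
[1.2, -4.09, 0.14, 0.0, -0.0, 32.9, 0.1]
[1.74, -4.82, 0.14, 0.0, -0.0, 39.9, 0.1]
[2.37, -5.49, 0.14, 0.0, -0.0, 46.9, 0.1]
[3.08, -6.07, 0.14, 0.0, -0.0, 53.9, 0.1]
```

View pics/c2.png

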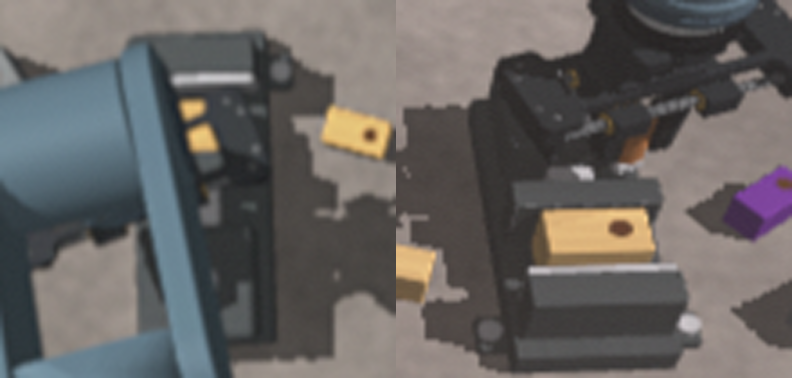

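The knob is still in the grip (scene crop ≈(632,145)), and the jaw has moved on toward the blank. I continue.

Request:
step_arm(
  steps=[
    [0.02,-0.65,0,0,0,4.9,0.1],
    [0.16,-1.56,0,0,0,11.9,0.1],
    [0.4,-2.44,0,0,0,18.9,0.1],
    [0.75,-3.29,0,0,0,25.9,0.1],
    [1.2,-4.09,0,0,0,32.9,0.1],
    [1.74,-4.82,0,0,0,39.9,0.1],
    [2.37,-5.49,0,0,0,46.9,0.1],
    [3.08,-6.07,0,0,0,53.9,0.1],
  ],
)

```text
time: 6.05
eef_pos: [0.5888, 0.1957, 0.1385]
orientation: [[-0.828, 0.56, 0.002], [0.56, 0.828, 0.002], [-0.0, 0.002, -1.0]]
ft_force: [1.8, 4.1, -1.8]
finger_gap: 0.0232
```

Run:
```python
from h import *
show()
s=cams.camera("scene")
cv2.imwrite("pics/c3.png",cv2.resize(s[150:275,350:460],None,fx=4,fy=4,interpolation=2)[:,:,::-1])
d=np.array(telemetry.state()["eef_pos"])[:2]-A
print(np.degrees(np.arctan2(*d[::-1])),np.hypot(*d))
arc([-39,-44,-49,-54,-59,-64,-66],.137,.1)
```

```text
6.05 [ 0.13  0.41  1.58  0.    1.15 -0.85] [0.5888 0.1957 0.1385] yaw 55.9 F [ 1.8  4.1 -1.8] gap 0.0232
-34.075734630479914 0.07519196962181776
[0.04, -0.64, 0.14, 0.1, -0.0, 4.6, 0.1]
[0.13, -1.29, 0.14, 0.1, -0.0, 9.6, 0.1]
[0.26, -1.93, 0.14, 0.1, -0.0, 14.6, 0.1]
[0.46, -2.56, 0.14, 0.1, -0.0, 19.6, 0.1]
[0.7, -3.16, 0.14, 0.1, -0.0, 24.6, 0.1]
[1.0, -3.75, 0.14, 0.1, -0.0, 29.6, 0.1]
[1.13, -3.97, 0.14, 0.1, -0.0, 31.6, 0.1]
```

View pics/c3.png

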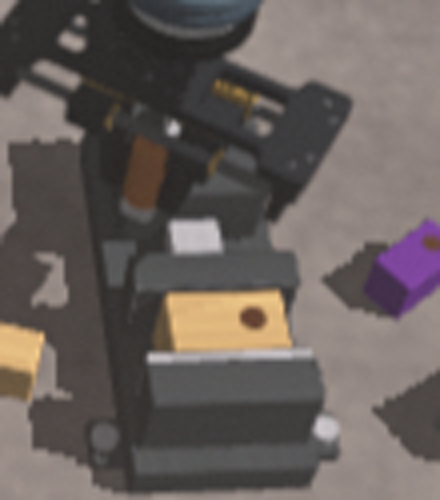

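The blank now almost touches both faces. I turn about 32° more.

Request:
step_arm(
  steps=[
    [0.04,-0.64,0,0,0,4.6,0.1],
    [0.13,-1.29,0,0,0,9.6,0.1],
    [0.26,-1.93,0,0,0,14.6,0.1],
    [0.46,-2.56,0,0,0,19.6,0.1],
    [0.7,-3.16,0,0,0,24.6,0.1],
    [1.0,-3.75,0,0,0,29.6,0.1],
    [1.13,-3.97,0,0,0,31.6,0.1],
    [1.13,-3.97,0,0,0,31.6,0.1],
  ],
)

```text
time: 7.1
eef_pos: [0.5579, 0.1685, 0.1386]
orientation: [[-0.411, 0.912, 0.004], [0.912, 0.411, 0.001], [-0.001, 0.004, -1.0]]
ft_force: [6.5, 1.2, -4.7]
finger_gap: 0.0232
```

Run:
```python
from h import *
show()
s=cams.camera("scene")
cv2.imwrite("pics/c4.png",cv2.resize(s[150:275,350:460],None,fx=4,fy=4,interpolation=2)[:,:,::-1])
d=np.array(telemetry.state()["eef_pos"])[:2]-A
print(np.degrees(np.arctan2(*d[::-1])),np.hypot(*d))
```

```text
7.1 [ 0.09  0.33  1.69  0.    1.12 -0.33] [0.5579 0.1685 0.1386] yaw 24.2 F [ 6.5  1.2 -4.7] gap 0.0232
-64.99240067650048 0.07556703066964864
```

View pics/c4.png

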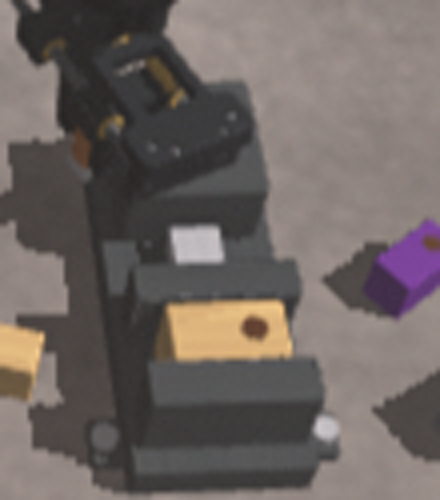

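The bright spring face is pushed in (no longer visible at crop (230,355)) and the blank is squared. The crank is about 0.4 rad past the pinch. Now I let go and lift.

Request:
step_arm(
  steps=[
    [0,0,0,0,0,0,0.6],
    [0,0,0,0,0,0,0.6],
    [0,0,0,0,0,0,0.6],
    [0,0,0,0,0,0,0.6],
    [0,0,-1,0,0,0,0.6],
    [0,0,-3,0,0,0,0.6],
    [0,0,-6,0,0,0,0.6],
    [0,0,-10,0,0,0,0.6],
    [0,0,-14,0,0,0,0.6],
  ],
)

```text
time: 8.28
eef_pos: [0.5572, 0.1683, 0.2805]
orientation: [[-0.411, 0.912, 0.005], [0.912, 0.411, 0.001], [-0.001, 0.005, -1.0]]
ft_force: [0.2, 0.1, -0.1]
finger_gap: 0.0532
```

Run:
```python
from h import *
show(); rows([(.35,.40,.30,24)],.6)
```

```text
8.28 [ 0.09  0.18  1.57  0.    1.39 -0.33] [0.5572 0.1683 0.2805] yaw 24.3 F [ 0.2  0.1 -0.1] gap 0.0532
[29.64, -9.36, -2.02, 0.3, 0.0, 0.3, 0.6]
```

Request:
step_arm(
  steps=[
    [4,-1.3,-1,0,0,0,0.6],
    [9,-2.8,-2,0,0,0,0.6],
    [14,-4.4,-2,0,0,0,0.6],
    [19,-6,-2,0,0,0,0.6],
    [24,-7.6,-2,0,0,0,0.6],
    [29,-9.3,-2,0,0,0,0.6],
    [29,-9.3,-2,0,0,0,0.6],
  ],
)

```text
time: 9.15
eef_pos: [0.3507, 0.3966, 0.3007]
orientation: [[-0.416, 0.909, 0.005], [0.909, 0.416, 0.002], [-0.0, 0.005, -1.0]]
ft_force: [-0.6, -0.1, 0.2]
finger_gap: 0.0528
```

Run:
```python
from h import *
show()
t=cams.camera("top");s=cams.camera("scene")
cv2.imwrite("pics/c5.png",np.hstack([cv2.resize(t[145:250,190:300],None,fx=3.6,fy=3.6,interpolation=2),cv2.resize(s[150:275,350:460],(396,378),interpolation=2)])[:,:,::-1])
cv2.imwrite("pics/s5.png",s[:,:,::-1])
for n,i,w in(("scene",s,(350,130,450,280)),("top",t,(195,145,300,250))):
    print(n,[b[0] for b in blobs(i,w,"knob")])
print([b[0] for b in blobs(t,(385,220,415,245),"knob")])
```

```text
9.15 [ 0.62  0.04  1.68 -0.    1.42  0.19] [0.3507 0.3966 0.3007] yaw 24.6 F [-0.6 -0.1  0.2] gap 0.0528
scene [[374.8, 180.0], [413.9, 231.2]]
top [[236.4, 173.4], [266.8, 209.3]]
[[398.4, 234.2]]
```

View pics/c5.png

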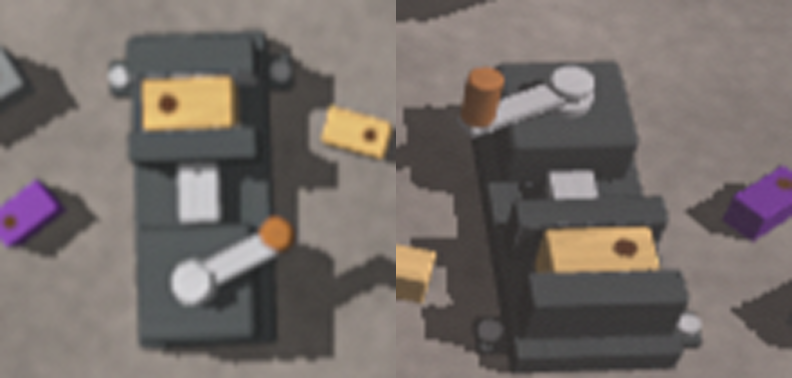

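View pics/s5.png

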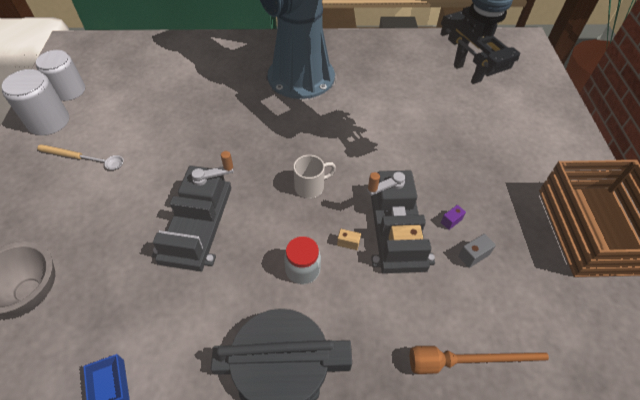

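Run:
```python
from h import *
k=onz("top",(266.8,209.3),.155);d=k[:2]-A;print(k,np.degrees(np.arctan2(*d[::-1])),np.hypot(*d))
from bench import env
print(env.finish_job())
```

```text
[0.55874406 0.16923396 0.155     ] -64.21050342005191 0.07526226903269728
the job is handed in; nothing more can be done
None
```

I clamped the blank by turning its vise's crank about 162° (2.8 rad) clockwise. I then released the crank, moved the arm clear and handed the job in at about 9.3 s of the 37 s limit.

- **Clamping:** After release, the knob measured at -64°. That is about 0.4 rad past the pinch, inside the 0.3–0.5 rad wanted.
- **Blank:** The pictures show it squared between the jaws, with the bright spring-backed face pressed in.
- **Forces:** The wrist force readings after each move stayed under about 9 N.
- **Other objects:** The empty vise's crank and the look-alike blocks look unmoved. The spare knob's pixel matches its first position within 2 px, but that first position was read by eye.

No check failed. The jaw's heading could only be measured to about 1.5°, so the 0.4 rad figure is uncertain by about 0.03 rad.

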